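# Roll the spacer dowels onto their pencil lines

## Task

A laminate sheet is about to be laid over this cabinet panel on three spacer dowels, and the middle dowel already lies on its pencil line. With your fingertips, push the left and the right dowel sideways so that each rolls over the panel and comes to rest along the bare pencil line on its own side, centred on it and parallel to it, with both ends still overhanging the panel. Do not pick up a dowel or press hard on it, and leave the middle dowel and everything else on the bench where it is.

Things in the scene. Friction and masses are not known exactly. Their poses are not given: they have to be found in the camera images.
- line_left (a point): middle of the left (+y) pencil line, on the panel's top face (21 mm above the table). The line is dark, 4 mm wide, straight, runs along this point's x across the whole 150 mm width of the panel; its y points along the panel's 560 mm length towards the left (+y) end, z up. The three lines are 150 mm apart.
- line_mid (a point): middle of the middle pencil line, on the panel's top face (21 mm above the table). The line is dark, 4 mm wide, straight, runs along this point's x across the whole 150 mm width of the panel; its y points along the panel's 560 mm length towards the left (+y) end, z up. The three lines are 150 mm apart. It is covered by the middle dowel.
- line_right (a point): middle of the right (-y) pencil line, on the panel's top face (21 mm above the table). The line is dark, 4 mm wide, straight, runs along this point's x across the whole 150 mm width of the panel; its y points along the panel's 560 mm length towards the left (+y) end, z up. The three lines are 150 mm apart.
- panel: bare brown fibreboard panel, 150 mm (its x) by 560 mm (its y) by 18 mm, lying on a 3 mm non-slip mat and not moving; origin under its centre on the table, top face 21 mm above the table
- dowel_left: plain wooden dowel, 25 mm diameter, 220 mm long, about 70 g, lying across the panel and standing out about 35 mm beyond both long edges; origin at the middle of its axis (12.5 mm above the panel), its own x along its axis, y and z turn as it rolls. Left (+y) one: it starts 28 to 62 mm to one side or the other of the left line, within 0.03 rad of parallel to it. It rolls under a light push.
- dowel_right: plain wooden dowel, 25 mm diameter, 220 mm long, about 70 g, lying across the panel and standing out about 35 mm beyond both long edges; origin at the middle of its axis (12.5 mm above the panel), its own x along its axis, y and z turn as it rolls. Right (-y) one: it starts 28 to 62 mm to one side or the other of the right line, within 0.03 rad of parallel to it. It rolls under a light push.
- dowel_mid: the middle dowel, just like the other two, already on the middle line. All three: a fingertip drawn sideways on the top (46 mm above the table) rolls a dowel half as far as the fingertip travels, until it runs off; the dowel keeps its direction as it rolls and stops within a few mm when the push ends or the fingertip is lifted straight up.
- roller: bystander: laminate roller lying flat, wooden handle and rubber wheel 36 mm thick, about 245 mm long; origin near its middle, on the table beside the panel
- tape: bystander: black tape measure lying flat, 72 x 66 x 36 mm; origin near its middle, on the table beside the panel
- pencil: bystander: flat carpenter's pencil, 175 x 14 x 8 mm, its length along its own x; origin near its middle, on the table beside the panel
- square: bystander: steel combination square lying flat, rule 250 x 25 x 3 mm along its own x, head 110 mm across and 18 mm high; origin near its middle, on the table beside the panel
- screwdriver: bystander: screwdriver with a black handle, 200 mm long along its own x, about 30 mm thick; origin near its middle, on the table beside the panel
- tin: bystander: round metal tin, 79 mm across, 91 mm high; origin near its middle, on the table beside the panel
- hinge: bystander: steel concealed cup hinge, about 105 mm long along its own x, 14 mm high, origin at the middle of its round cup; on the table beside the panel
- offcut: bystander: square-edged softwood offcut, 45 x 95 x 28 mm; origin near its middle, on the table beside the panel
Not all that is in view belongs to the job. What is shaped like the dowel_left but orange or red is not meant.

How it is judged:
By the outcome, as a careful person would: the job done as asked, in the order asked, and still so for the second after the job is handed in, with the robot touching nothing.
It also fails if it takes over 64 s, if anything falls off the work surface, if the arm or the gripper's body presses on something with over 40 N, if the wrist force passes 120 N, or if a joint passes its speed limit or range.

## Robot

A 6-joint arm with a two-finger parallel gripper is mounted at the origin on the work surface. World frame = base frame: x ahead of the robot, y to its left, z up, the work surface at z = 0. Lengths are in m, angles in rad, forces in N, time in s.
With the tool pointing down it reaches from about 0.35 to 0.85 m from the base axis. Payload 8.1 kg.
Tool frame: the origin (TCP) lies on the centre line of the jaws, within the pads' length; the fingertips stand 14 mm ahead of it and the grasp point (between the pads) lies 5 mm behind it; x points along the fingers, y is the direction in which the jaws open and shut, and the axes are right-handed (so a half turn about x gives the same grasp; the last joint's range is limited). The gripper opens to 93 mm and grips with 3 to 60 N. Pads are 15 mm wide; open, the fingers measure 128 mm over their backs; the gripper's body (75 mm by 188 mm) begins 65 mm behind the grasp point.
Start: joints at [-1.22, 0.13, 1.488, -0, 1.523, -0.085], TCP at [0.253, -0.544, 0.233] pointing down, gripper open.
Joint ranges: [-2.96, 2.96], [-0.89, 2.26], [0.02, 2.5], [-1.34, 4.48], [0, 2.73], [-2.66, 2.66]. Speed limits (rad/s): [2.39, 2.39, 2.79, 3.14, 3.14, 3.14].

## Interface

Orientations are given as a 3x3 rotation matrix whose columns are the frame's x, y, z axes.
In Python, from plant import robot, vision, job gives the robot as it stands.
- The arm moves only by the tool drive_tool, never from a script. Its arguments are lists of equal length, an entry for each row: "dp": the shift along the world's x, y, z in m, a list of three; "rotation": the turn, a rotation vector about the world's x, y, z in rad, a list of three; "fingers": the opening, from -1 (shut) to 1 (fully open). In form: {"dp": [[x, y, z], ...], "rotation": [[rx, ry, rz], ...], "fingers": [fingers, ...]}. A call has 1 to 5 rows; each row shifts and turns the commanded pose from where the row before left it; what a row does not reach is not made up. A row lasts 1/8 s, in which the tool goes at most 62.5 mm and 10.7 degrees, less where a joint would pass 70% of its speed; a pose out of reach is approached as far as the arm can. A call is refused whole if a number of a shift passes 0.0625 or a number of a turn 0.188, either way. A call with a gripper value outside its range is refused whole. The fingers move at their own pace and stop on an object; "force" is the grip in N (left out, the last holds). Time passes only in rows, so rows that do not move let the fingers close. It gives the time, the measured TCP pose, the force and the opening at its end, in the units of the state.
- robot.state(): the state, without advancing time (a new reading comes with each control period).
- vision.get_image(name): name is "scene" or "top" or "wrist"; returns (picture, depth): 480x640x3 uint8, blue, green, red; 480x640 float32, m along the optical axis (not along the pixel's ray), 0 where there is no reading.
- vision.get_calibration(name): a dict with "fovy" (degrees; the focal length in pixels is half the picture's height over the tangent of half this angle, whatever the lens; pixels are square), "cx", "cy" (the principal point, pixels), "pose" (4x4, takes a point from camera to world coordinates); the wrist camera has in their place "tool_from_camera" (4x4, takes a point from camera to tool coordinates, whose origin is the TCP and whose axes are the tool frame's). Camera axes: x right, y down, z forward; pixel columns grow to the right and rows downward; lengths in m; the calibration is good to about 2 mm. A picture is of the moment at which its call begins: read the wrist's pose just before it. get_calibration takes no time and is no camera call.
- job.job_done(): hands the job in, once; it reports no verdict.
The state is a dict: "clock": time; "joint_positions": joint angles; "qvel": joint speeds; "tau": joint torques, N m; "position": TCP position; "ee_rot": TCP orientation; "force": force on the tool from outside, world axes, zero at the start; "moment": the same for the moment, N m; "width": opening from 0.0 (shut) to 1.0 (fully open).
Only numpy, scipy, OpenCV 4.12 (cv2) and the standard library are available. Lean on these libraries where they do the work, as an engineer would, in place of code of your own. Each camera call takes 0.05 s, during which the arm holds its last target. There are 200 camera calls.

## Working session

There is one attempt and no reset: what is moved stays moved. The work goes in short steps, Python scripts to look and compute and a tool call to move; the robot and the scene stay as the last step left them, time stands still between calls to the robot, and variables do not carry over. Pictures are saved under pics/ and viewed, about 8 in all and at most 12, crops included, and the job is handed in when it is done.

Besides the shell and the picture viewer there is one more tool, called after "Emit:" as name(argument=value, ...), one argument or row to a line, values as JSON. drive_tool: Moves the arm, as the interface text tells. Its arguments: {"type":"object","properties":{"dp":{"type":"array"},"rotation":{"type":"array"},"fingers":{"type":"array"},"force":{"type":"number"}},"required":["dp","rotation","fingers"]}

```bash
mkdir -p pics; ls
python3 - <<'E'
from plant import robot, vision, job
import cv2,numpy as np
s=robot.state();print(s['clock'],s['position'],s['ee_rot'],s['width'],s['force'])
for n in('top','scene'):
    im,d=vision.get_image(n);c=vision.get_calibration(n);cv2.imwrite(f'pics/{n}0.png',im);np.save(f'pics/{n}0.npy',d);print(n,c)
E
```

```text
pics
0.0 [ 0.25311041 -0.54338005  0.23157288] [[-6.35866400e-04  4.22135944e-01 -9.06532316e-01]
 [ 1.75288135e-03 -9.06530636e-01 -4.22136391e-01]
 [-9.99998262e-01 -1.85746594e-03 -1.63521852e-04]] 0.9988991629613312 [ 1.02182666 -0.21960514  0.01511841]
top {'fovy': 48.17174677511607, 'cx': 321.18883853126977, 'cy': 240.284939476753, 'pose': array([[-0.00861684, -0.99901213,  0.04359496,  0.40885559],
       [-0.99995425,  0.00842753, -0.00452436,  0.03699956],
       [ 0.00415249, -0.04363195, -0.99903904,  1.49321097],
       [ 0.        ,  0.        ,  0.        ,  1.        ]])}
scene {'fovy': 46.84417475920164, 'cx': 329.2112990475529, 'cy': 244.352311924264, 'pose': array([[ 1.19657702e-01,  6.83895206e-01, -7.19700897e-01,
         1.32969007e+00],
       [ 9.92815019e-01, -8.19802386e-02,  8.71640873e-02,
        -5.42549230e-02],
       [ 6.09850117e-04, -7.24959715e-01, -6.88790999e-01,
         8.63341901e-01],
       [ 0.00000000e+00,  0.00000000e+00,  0.00000000e+00,
         1.00000000e+00]])}
```

View pics/top0.png

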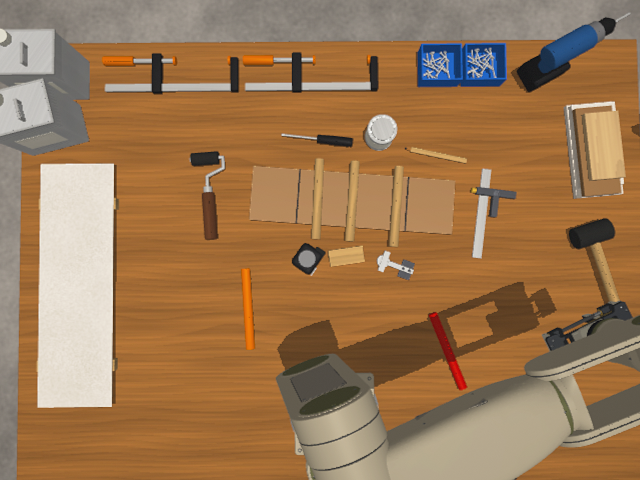

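View pics/scene0.png

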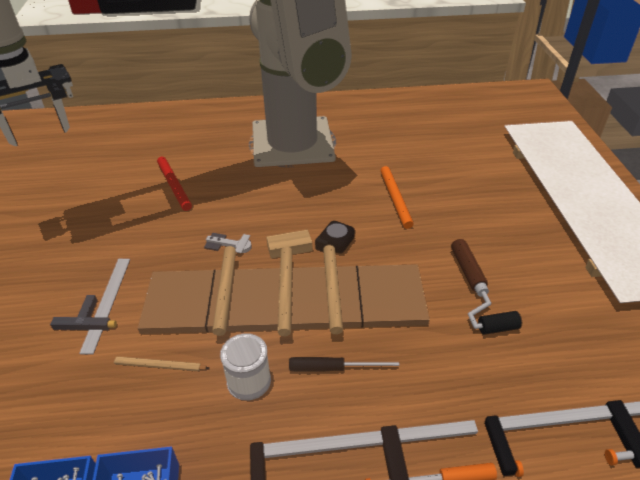

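Candidates in the top view are the wooden dowels at (318,200), (351,200) and (396,206). The rods to avoid are the orange one at (248,308), the red one at (447,350) and the pencil at (437,155). The bare lines are at (298,196) and (379,200). I take the dowels at 318 (left) and 396 (right); both must roll towards +y.

```bash
cat > h.py <<'E'
import cv2,numpy as np
from plant import vision
def ray(px,c,pose,z):
    f=240/np.tan(np.radians(c['fovy']/2)); px=np.atleast_2d(px)
    d=np.c_[(px[:,0]-c['cx'])/f,(px[:,1]-c['cy'])/f,np.ones(len(px))]@pose[:3,:3].T
    o=pose[:3,3]; return o+d*((z-o[2])/d[:,2])[:,None]
def fit(P):  # line through points: y = a + b*(x-xm)
    m=np.ones(len(P),bool)
    for _ in range(4):
        b,a=np.polyfit(P[m,0]-P[m,0].mean(),P[m,1],1);xm=P[m,0].mean()
        r=P[:,1]-a-b*(P[:,0]-xm); m=abs(r)<max(2*np.std(r[m]),4e-4)
    return xm,a,b,r[m].std(),m.sum()
E
python3 - <<'E'
import cv2,numpy as np
from h import *
im=cv2.imread('pics/top0.png');d=np.load('pics/top0.npy')
c=vision.get_calibration('top')
hsv=cv2.cvtColor(im,cv2.COLOR_BGR2HSV)
for r in(180,200,210):
    print(r,'V',hsv[r,290:405,2].tolist());
print('S',hsv[200,290:405,1].tolist())
cv2.imwrite('pics/crop1.png',cv2.resize(im[150:255,240:465],None,fx=3.5,fy=3.5,interpolation=cv2.INTER_CUBIC))
E
```

```text
180 V [179, 178, 179, 178, 179, 178, 180, 173, 128, 92, 164, 182, 179, 179, 178, 178, 179, 178, 178, 178, 180, 178, 180, 165, 134, 180, 178, 154, 205, 206, 201, 189, 166, 160, 180, 179, 179, 179, 179, 179, 178, 179, 178, 179, 178, 179, 178, 180, 179, 178, 179, 179, 177, 178, 177, 177, 178, 180, 161, 116, 166, 193, 200, 201, 202, 204, 195, 177, 162, 178, 178, 177, 178, 178, 178, 177, 178, 179, 179, 179, 179, 179, 178, 178, 179, 178, 179, 179, 178, 179, 179, 178, 178, 178, 178, 178, 179, 179, 178, 179, 179, 181, 162, 103, 140, 171, 194, 205, 201, 196, 199, 187, 172, 173, 179]
200 V [181, 182, 180, 181, 181, 183, 162, 60, 120, 187, 182, 180, 181, 181, 181, 181, 181, 181, 182, 181, 182, 183, 165, 129, 175, 192, 210, 216, 212, 199, 178, 157, 160, 183, 182, 182, 181, 182, 181, 182, 181, 181, 181, 181, 181, 181, 181, 181, 180, 181, 181, 182, 181, 180, 180, 181, 182, 168, 141, 174, 191, 209, 215, 212, 199, 176, 156, 165, 181, 181, 181, 181, 181, 181, 181, 181, 180, 181, 180, 181, 180, 181, 181, 181, 180, 181, 181, 181, 181, 181, 181, 181, 180, 181, 180, 181, 181, 180, 181, 180, 183, 163, 115
[... 518 characters left out ...]
181, 181, 181, 181, 181, 181, 181, 181, 182, 183, 164, 109, 151, 174, 190, 208, 216, 210, 192, 174, 165, 183, 183, 184, 184]
S [123, 122, 122, 123, 123, 125, 120, 9, 102, 127, 125, 125, 125, 125, 124, 124, 125, 125, 125, 125, 125, 125, 122, 127, 130, 129, 132, 133, 134, 133, 130, 128, 126, 124, 126, 123, 124, 123, 125, 125, 124, 124, 125, 124, 125, 124, 125, 125, 126, 124, 124, 125, 125, 125, 125, 125, 126, 126, 130, 129, 129, 133, 133, 132, 133, 132, 129, 124, 124, 125, 125, 125, 125, 125, 124, 124, 125, 124, 126, 125, 125, 125, 125, 125, 123, 125, 125, 125, 124, 124, 125, 124, 125, 125, 125, 124, 125, 126, 127, 126, 127, 127, 126, 129, 131, 132, 129, 134, 133, 133, 132, 127, 125, 125, 128]
```

View pics/crop1.png

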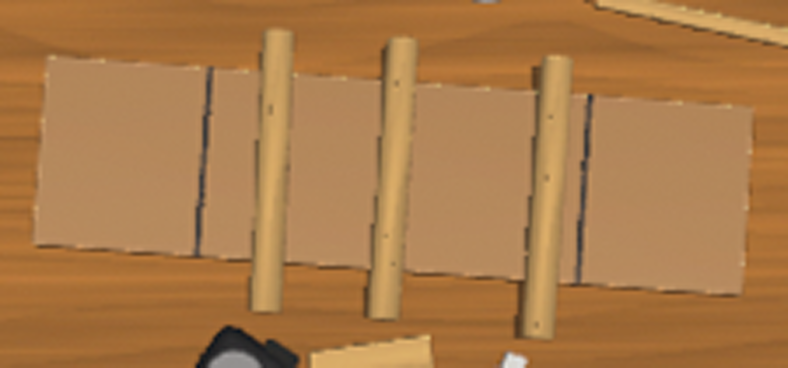

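The crop corrects my first reading: the right line is at about (408,205), to the right of the right dowel, and the left line is at (298,196). The left dowel therefore rolls to +y and the right one to -y. Next I measure all of them.

```bash
cat > m.py <<'E'
from h import *
import sys
def measure(im,d,c,pose,verbose=True):
    f=240/np.tan(np.radians(c['fovy']/2))
    u,v=np.meshgrid(np.arange(640),np.arange(480))
    P=np.stack([(u-c['cx'])/f*d,(v-c['cy'])/f*d,d],-1)@pose[:3,:3].T+pose[:3,3]
    hsv=cv2.cvtColor(im,cv2.COLOR_BGR2HSV);return P,hsv
E
python3 - <<'E'
from m import *
im=cv2.imread('pics/top0.png');d=np.load('pics/top0.npy');c=vision.get_calibration('top');p=c['pose']
P,hsv=measure(im,d,c,p)
print('z panel',P[200,335,2],'dowel',P[200,317,2],'table',P[270,400,2])
print(np.round(P[200,308:330,2],4))
for n,u0 in(('L',298),('R',408)):
    pts=[]
    for r in range(178,220) :
        w=np.clip(150-hsv[r,u0-10:u0+11,2].astype(float),0,None)
        if n=='R' and 0: pass
        if w.sum()>20: pts.append((np.average(np.arange(u0-10,u0+11),weights=w),r))
    W=ray(pts,c,p,.021); print('line',n,np.round(fit(W),4))
for n,u0 in(('L',318),('M',352),('R',397)):
    pts=[]
    for r in range(172,235):
        s=np.arange(u0-11,u0+12);m=P[r,s,2]>P[200,335,2]+.007
        if m.sum()>4: pts.append((s[m].mean(),r))
    W=ray(pts,c,p,.040); print('dowel',n,np.round(fit(W),4))
E
```

```text
z panel 0.022113652344554202 dowel 0.04317597185608091 table 0.0023734931002483695
[0.0202 0.0211 0.0172 0.019  0.0208 0.0313 0.0427 0.0422 0.0445 0.0432
 0.0526 0.0452 0.0487 0.0436 0.0296 0.0168 0.0192 0.0202 0.0214 0.0198
 0.0168 0.0264]
line L [ 5.892e-01  9.460e-02 -8.080e-02  3.000e-04  3.700e+01]
line R [ 5.840e-01 -2.059e-01 -8.540e-02  3.000e-04  3.700e+01]
dowel L [ 5.755e-01  4.000e-02 -5.700e-02  7.000e-04  5.900e+01]
dowel M [ 5.724e-01 -5.400e-02 -8.210e-02  7.000e-04  5.500e+01]
dowel R [ 5.693e-01 -1.750e-01 -8.450e-02  8.000e-04  5.900e+01]
```

Emit:
drive_tool(
  dp=[
    [0.033,0.043,0],
    [0.033,0.043,0],
    [0.033,0.043,0],
    [0.033,0.043,0],
    [0.033,0.043,0],
  ],
  rotation=[
    [0,0,0.105],
    [0,0,0.105],
    [0,0,0.105],
    [0,0,0.105],
    [0,0,0.105],
  ],
  fingers=[1,1,1,1,1],
)

```text
clock: 0.72
position: [0.4189, -0.3272, 0.2322]
ee_rot: [[-0.0, 0.822, -0.57], [0.0, -0.57, -0.822], [-1.0, -0.001, -0.0]]
force: [0.7, 0.5, 0.5]
width: 1.001
```

Emit:
drive_tool(
  dp=[
    [0.033,0.043,0],
    [0.033,0.043,0],
    [0.033,0.043,0],
    [0.033,0.043,0],
    [0.033,0.043,0],
  ],
  rotation=[
    [0,0,0.105],
    [0,0,0.105],
    [0,0,0.105],
    [0,0,0.105],
    [0,0,0.105],
  ],
  fingers=[1,1,1,1,1],
)

```text
clock: 1.35
position: [0.584, -0.1123, 0.2322]
ee_rot: [[-0.001, 0.997, -0.081], [0.0, -0.081, -0.997], [-1.0, -0.001, 0.0]]
force: [0.2, -0.6, -0.5]
width: 1.003
```

Emit:
drive_tool(
  dp=[
    [0,0,0],
    [0,0,0],
  ],
  rotation=[
    [0,0,0],
    [0,0,0],
  ],
  fingers=[1,1],
)

```text
clock: 1.6
position: [0.5829, -0.1139, 0.232]
ee_rot: [[-0.001, 0.996, -0.085], [-0.0, -0.085, -0.996], [-1.0, -0.001, 0.0]]
force: [-1.1, -0.5, 0.3]
width: 0.998
```

Run:
```python
from plant import robot, vision
import cv2,numpy as np
s=robot.state();print(s['clock'],s['position'],s['ee_rot'].tolist() if hasattr(s['ee_rot'],'tolist') else s['ee_rot'],s['force'])
im,d=vision.get_image('wrist');c=vision.get_calibration('wrist');print(c)
cv2.imwrite('pics/w1.png',im);np.savez('pics/w1.npz',d=d,p=s['position'],R=s['ee_rot'])
```

```text
1.6 [ 0.58291832 -0.11391287  0.23201222] [[-0.0012826892292396846, 0.996389526765005, -0.08488972647705949], [-0.00013346307969836694, -0.08488996612913118, -0.9963903230352056], [-0.9999991684476279, -0.001266729491145519, 0.00024186866004561236]] [-1.06517089 -0.53448864  0.25406474]
{'fovy': 62.3346956269213, 'cx': 314.35939046172575, 'cy': 237.31960694529877, 'tool_from_camera': array([[ 5.65193659e-05, -2.64635019e-01,  9.64348642e-01,
        -1.52728858e-01],
       [ 9.99999871e-01,  5.01286162e-04,  7.89533070e-05,
        -1.61148310e-04],
       [-5.04308440e-04,  9.64348513e-01,  2.64635013e-01,
        -7.32059582e-02],
       [ 0.00000000e+00,  0.00000000e+00,  0.00000000e+00,
         1.00000000e+00]])}
```

View pics/w1.png

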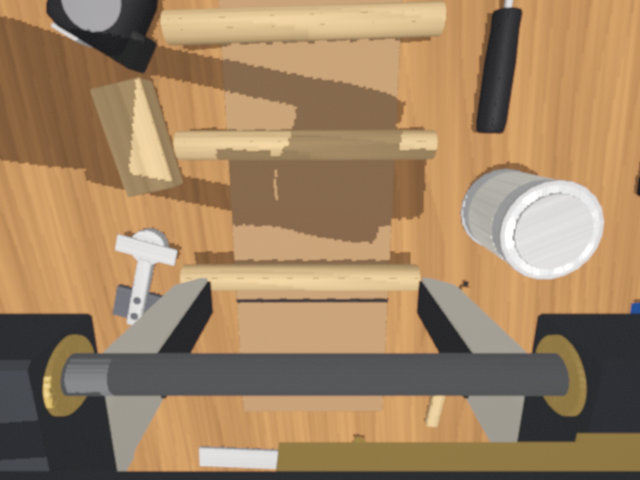

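Right dowel is at row 277 with its line at row 300 just beyond, and the mid dowel is at row 143. The gap I am above is clear. I descend in the gap and push the right dowel slowly towards -y with both fingertips.

Emit:
drive_tool(
  dp=[
    [0,0,-0.05],
    [0,0,-0.05],
    [0,0,-0.05],
    [0,0,-0.025],
    [0,0,-0.016],
  ],
  rotation=[
    [0,0,0],
    [0,0,0],
    [0,0,0],
    [0,0,0],
    [0,0,0],
  ],
  fingers=[1,1,1,1,1],
)

```text
clock: 2.28
position: [0.5818, -0.1151, 0.04]
ee_rot: [[-0.002, 0.996, -0.087], [0.0, -0.087, -0.996], [-1.0, -0.002, -0.0]]
force: [-0.4, 0.1, -0.1]
width: 0.999
```

Emit:
drive_tool(
  dp=[
    [0,0,0],
    [-0.001,-0.012,0],
    [-0.001,-0.012,0],
    [-0.001,-0.01,0],
    [0,-0.004,0],
  ],
  rotation=[
    [0,0,0],
    [0,0,0],
    [0,0,0],
    [0,0,0],
    [0,0,0],
  ],
  fingers=[1,1,1,1,1],
)

```text
clock: 2.9
position: [0.5804, -0.153, 0.0421]
ee_rot: [[0.001, 0.996, -0.086], [-0.0, -0.086, -0.996], [-1.0, 0.001, 0.0]]
force: [0.7, 0.7, 0.6]
width: 0.999
```

Emit:
drive_tool(
  dp=[
    [0,-0.003,0],
    [0,-0.003,0],
    [-0.001,-0.004,0],
    [0,-0.004,0],
    [0,-0.004,0],
  ],
  rotation=[
    [0,0,0],
    [0,0,0],
    [0,0,0],
    [0,0,0],
    [0,0,0],
  ],
  fingers=[1,1,1,1,1],
)

```text
clock: 3.52
position: [0.5793, -0.1701, 0.0416]
ee_rot: [[-0.0, 0.996, -0.085], [-0.0, -0.085, -0.996], [-1.0, -0.0, 0.0]]
force: [0.1, -0.2, -1.8]
width: 1.002
```

Emit:
drive_tool(
  dp=[
    [0,-0.003,0],
    [-0.001,-0.003,0],
    [0,-0.002,0],
    [0,-0.001,0],
    [0,0,0],
  ],
  rotation=[
    [0,0,0],
    [0,0,0],
    [0,0,0],
    [0,0,0],
    [0,0,0],
  ],
  fingers=[1,1,1,1,1],
)

```text
clock: 4.15
position: [0.5783, -0.1789, 0.0416]
ee_rot: [[0.0, 0.996, -0.085], [0.0, -0.085, -0.996], [-1.0, 0.0, -0.0]]
force: [-0.3, 0.1, 0.7]
width: 0.998
```

```bash
cat > look.py <<'E'
from m import *
from plant import robot
import sys
s=robot.state();print(s['clock'],np.round(s['position'],4),np.round(s['force'],1))
name=sys.argv[1]
im,d=vision.get_image('top');c=vision.get_calibration('top');p=c['pose']
cv2.imwrite(f'pics/t_{name}.png',im)
w,dw=vision.get_image('wrist');cv2.imwrite(f'pics/w_{name}.png',w);np.savez(f'pics/w_{name}.npz',d=dw,p=s['position'],R=s['ee_rot'])
P,hsv=measure(im,d,c,p)
# raised pixels by depth within panel area
for xx in (0.53,0.58,0.63):
    m=(abs(P[...,0]-xx)<.02)&(P[...,2]>.033)&(P[...,2]<.055)&(P[...,1]>-.3)&(P[...,1]<.2)
    h,e=np.histogram(P[...,1][m],bins=100,range=(-.3,.2)); print(xx,[(round(e[i],3),int(h[i])) for i in np.nonzero(h>3)[0]])
E
python3 look.py a
```

```text
4.15 [ 0.5783 -0.1789  0.0416] [-0.3  0.1  0.7]
0.53 [(np.float64(-0.065), 11), (np.float64(-0.06), 29), (np.float64(-0.055), 29), (np.float64(-0.05), 29), (np.float64(-0.045), 28), (np.float64(-0.04), 5), (np.float64(0.03), 23), (np.float64(0.035), 30), (np.float64(0.04), 30), (np.float64(0.045), 29), (np.float64(0.05), 20)]
0.58 [(np.float64(-0.07), 10), (np.float64(-0.065), 22), (np.float64(-0.06), 27), (np.float64(-0.055), 30), (np.float64(-0.05), 29), (np.float64(-0.045), 13), (np.float64(0.025), 12), (np.float64(0.03), 21), (np.float64(0.035), 28), (np.float64(0.04), 29), (np.float64(0.045), 28), (np.float64(0.05), 7)]
0.63 [(np.float64(-0.075), 6), (np.float64(-0.07), 28), (np.float64(-0.065), 22), (np.float64(-0.06), 23), (np.float64(-0.055), 30), (np.float64(-0.05), 21), (np.float64(0.025), 28), (np.float64(0.03), 22), (np.float64(0.035), 23), (np.float64(0.04), 29), (np.float64(0.045), 25)]
```

View pics/w_a.png

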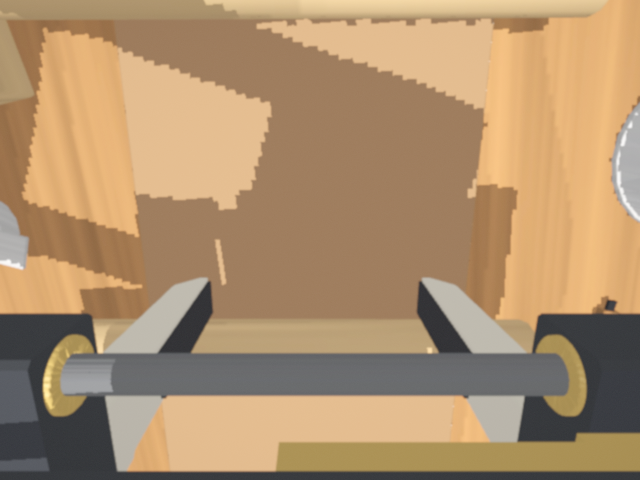

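Emit:
drive_tool(
  dp=[
    [0,0.006,0],
    [0,0.006,0.02],
    [0.001,0.01,0.05],
    [0.001,0.01,0.06],
    [0.001,0.012,0.06],
  ],
  rotation=[
    [0,0,0],
    [0,0,0],
    [0,0,0],
    [0,0,0],
    [0,0,0],
  ],
  fingers=[1,1,1,1,1],
)

```text
clock: 4.88
position: [0.5812, -0.1341, 0.2352]
ee_rot: [[0.001, 0.996, -0.085], [-0.0, -0.085, -0.996], [-1.0, 0.001, 0.0]]
force: [1.1, 0.4, -0.9]
width: 0.999
```

Emit:
drive_tool(
  dp=[
    [0,0,0],
    [0,0,0],
    [0,0,0],
  ],
  rotation=[
    [0,0,0],
    [0,0,0],
    [0,0,0],
  ],
  fingers=[1,1,1],
)

```text
clock: 5.25
position: [0.5803, -0.1346, 0.2299]
ee_rot: [[-0.003, 0.996, -0.085], [0.001, -0.085, -0.996], [-1.0, -0.003, -0.001]]
force: [0.8, 0.1, -0.5]
width: 1.001
```

```bash
python3 look.py b | head -1
```

```text
5.25 [ 0.5803 -0.1346  0.2299] [ 0.8  0.1 -0.5]
```

View pics/w_b.png

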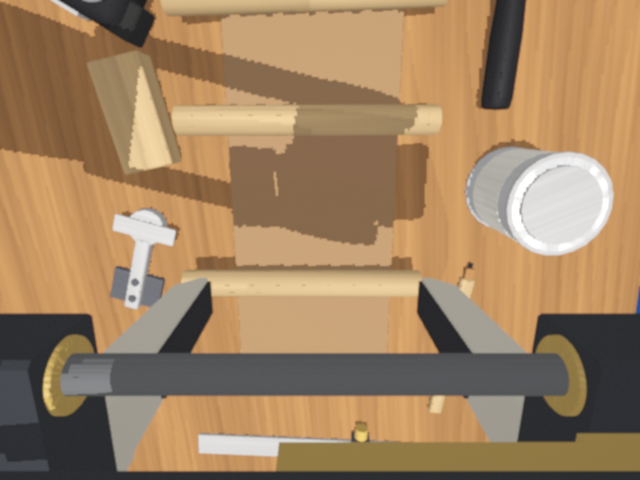

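```bash
cat > wr.py <<'E'
from m import *
def wr(name):
    im=cv2.imread(f'pics/{name}.png');z=np.load(f'pics/{name}.npz');c=vision.get_calibration('wrist')
    T=np.eye(4);T[:3,:3]=z['R'];T[:3,3]=z['p'];pose=T@c['tool_from_camera']
    P,hsv=measure(im,z['d'],c,pose);out={}
    n=np.array([.083,.9966])
    def rep(k,W):
        xm,a,b,sd,N=fit(W); out[k]=(a+b*(.585-xm),b,sd*1e3,N);print(name,k,'y@.585 %.4f slope %.4f sd %.2fmm n%d'%out[k])
    print('panel z',np.nanmedian(P[240:260,300:340,2]))
    up=(P[...,2]>.030)&(P[...,2]<.055)&(z['d']>0)
    V=hsv[...,2].astype(float)
    import itertools
    cand={}
    for u in range(240,390,3):
        col=up[:345,u];d=np.diff(np.r_[0,col,0].astype(int));st=np.nonzero(d==1)[0];en=np.nonzero(d==-1)[0]
        for a,b in zip(st,en):
            if 12<b-a<60:
                w=ray([(u,(a+b-1)/2)],c,pose,.0335)[0]; cand.setdefault('L' if w[1]>0 else 'M' if w[1]>-.1 else 'R',[]).append(w)
        r=np.arange(10,345);
        # dark line: value below 100
        w=np.clip(90-V[10:345,u],0,None)
        if w.sum()>30 and 0<(w>0).sum()<9: cand.setdefault('line',[]).append(ray([(u,np.average(r,weights=w))],c,pose,.021)[0])
    for k,v in cand.items():
        if len(v)>8: rep(k,np.array(v))
if __name__=='__main__':
    import sys
    for n in sys.argv[1:]: wr(n)
E
python3 wr.py w1 w_b
```

```text
panel z 0.02168061737588825
w1 L y@.585 0.0409 slope -0.0543 sd 0.10mm n45
w1 M y@.585 -0.0544 slope -0.0801 sd 0.11mm n47
w1 R y@.585 -0.1769 slope -0.0842 sd 0.00mm n46
panel z 0.021836978771600818
w_b L y@.585 0.0321 slope -0.0723 sd 0.09mm n16
w_b M y@.585 -0.0543 slope -0.0801 sd 0.11mm n39
w_b R y@.585 -0.2023 slope -0.0860 sd 0.14mm n46
```

Run:
```python
from m import *
im=cv2.imread('pics/w1.png');z=np.load('pics/w1.npz');c=vision.get_calibration('wrist')
T=np.eye(4);T[:3,:3]=z['R'];T[:3,3]=z['p'];pose=T@c['tool_from_camera']
V=cv2.cvtColor(im,cv2.COLOR_BGR2GRAY).astype(float)
print(V[290:310,310])
pts=[]
for u in range(245,385,3):
    r=np.arange(293,310);w=np.clip(110-V[r,u],0,None)
    if w.sum()>20: pts.append((u,np.average(r,weights=w)))
xm,a,b,sd,N=fit(ray(pts,c,pose,.021));print(a+b*(.585-xm),b,sd,N)
```

```text
[182. 174. 172. 172. 171. 171. 171. 166. 147. 103.  71.  88. 130. 162.
 171. 171. 171. 172. 171. 171.]
-0.20585285490615937 -0.08086356781512097 0.00018545869516768616 47
```

Both cameras agree that the right line is at y=-0.2059 at x=0.585. The right dowel is at about -0.203, 3 mm short, so I nudge it again slowly.

Emit:
drive_tool(
  dp=[
    [0,-0.015,-0.055],
    [-0.001,-0.012,-0.055],
    [0,-0.005,-0.05],
    [0,0,-0.028],
    [0,0,0],
  ],
  rotation=[
    [0,0,0.003],
    [0,0,0],
    [0,0,0],
    [0,0,0],
    [0,0,0],
  ],
  fingers=[1,1,1,1,1],
)

```text
clock: 5.98
position: [0.5774, -0.1661, 0.0399]
ee_rot: [[-0.006, 0.997, -0.082], [0.002, -0.082, -0.997], [-1.0, -0.007, -0.002]]
force: [-0.4, 0.7, 0.7]
width: 1.003
```

Emit:
drive_tool(
  dp=[
    [0,-0.003,0],
    [0,-0.003,0],
    [0,-0.003,0],
    [0,-0.002,0],
    [0,-0.001,0],
  ],
  rotation=[
    [0,0,0],
    [0,0,0],
    [0,0,0],
    [0,0,0],
    [0,0,0],
  ],
  fingers=[1,1,1,1,1],
)

```text
clock: 6.6
position: [0.5804, -0.1791, 0.0439]
ee_rot: [[0.0, 0.997, -0.082], [-0.0, -0.082, -0.997], [-1.0, 0.0, 0.0]]
force: [-0.3, -0.6, -0.5]
width: 0.999
```

Emit:
drive_tool(
  dp=[
    [0,-0.001,0],
    [0,-0.001,0],
    [0,-0.001,0],
    [0,-0.001,0],
    [0,0,0],
  ],
  rotation=[
    [0,0,0],
    [0,0,0],
    [0,0,0],
    [0,0,0],
    [0,0,0],
  ],
  fingers=[1,1,1,1,1],
)

```text
clock: 7.22
position: [0.5803, -0.183, 0.0436]
ee_rot: [[-0.0, 0.997, -0.082], [-0.0, -0.082, -0.997], [-1.0, -0.0, 0.0]]
force: [-0.2, -0.1, 0.1]
width: 0.999
```

Retreat and look.

Emit:
drive_tool(
  dp=[
    [0,0.006,0],
    [0,0.006,0.02],
    [0,0.012,0.05],
    [0,0.012,0.06],
    [0,0.012,0.06],
  ],
  rotation=[
    [0,0,0],
    [0,0,0],
    [0,0,0],
    [0,0,0],
    [0,0,0],
  ],
  fingers=[1,1,1,1,1],
)

```text
clock: 7.85
position: [0.5801, -0.134, 0.2371]
ee_rot: [[0.001, 0.997, -0.082], [-0.0, -0.082, -0.997], [-1.0, 0.001, 0.0]]
force: [0.7, -0.4, -0.0]
width: 0.999
```

Emit:
drive_tool(
  dp=[
    [0,0,0],
    [0,0,0],
    [0,0,0],
  ],
  rotation=[
    [0,0,0],
    [0,0,0],
    [0,0,0],
  ],
  fingers=[1,1,1],
)

```text
clock: 8.22
position: [0.5793, -0.1347, 0.2319]
ee_rot: [[-0.003, 0.997, -0.082], [0.001, -0.082, -0.997], [-1.0, -0.003, -0.001]]
force: [-0.7, 0.4, -0.7]
width: 1.001
```

```bash
python3 look.py c | head -1; python3 wr.py w_c
```

```text
8.225 [ 0.5793 -0.1347  0.2319] [-0.7  0.4 -0.7]
panel z 0.021855630930698755
w_c L y@.585 0.0323 slope -0.0719 sd 0.09mm n20
w_c M y@.585 -0.0542 slope -0.0818 sd 0.00mm n46
w_c R y@.585 -0.2063 slope -0.0872 sd 0.16mm n45
```

Right dowel now reads -0.2063 against the line at -0.2059. The fingertip-to-axis offset has been 22.8 mm both times. Now the left dowel: I move to the left gap, descend, and push towards +y until the TCP is at about y=0.072.

Emit:
drive_tool(
  dp=[
    [0,0.04,0],
    [0,0.04,0],
    [0.001,0.034,0],
    [0,0.014,0],
    [0,0,-0.03],
  ],
  rotation=[
    [0,0,0],
    [0,0,0],
    [0,0,0],
    [0,0,0],
    [0,0,0],
  ],
  fingers=[1,1,1,1,1],
)

```text
clock: 8.95
position: [0.5829, -0.0065, 0.2055]
ee_rot: [[0.004, 0.997, -0.081], [-0.001, -0.081, -0.997], [-1.0, 0.004, 0.0]]
force: [0.4, 0.7, 0.3]
width: 1.005
```

Emit:
drive_tool(
  dp=[
    [0,0,-0.05],
    [0,0,-0.05],
    [0,0,-0.04],
    [0,0,-0.02],
    [0,0,0],
  ],
  rotation=[
    [0,0,0],
    [0,0,0],
    [0,0,0],
    [0,0,0],
    [0,0,0],
  ],
  fingers=[1,1,1,1,1],
)

```text
clock: 9.57
position: [0.5801, -0.0072, 0.0421]
ee_rot: [[-0.003, 0.997, -0.082], [0.0, -0.082, -0.997], [-1.0, -0.003, 0.0]]
force: [-0.5, 0.8, 0.2]
width: 0.998
```

Emit:
drive_tool(
  dp=[
    [0,0.006,0],
    [0.001,0.006,0],
    [0,0.003,0],
    [0,0.003,0],
    [0.001,0.004,0],
  ],
  rotation=[
    [0,0,0],
    [0,0,0],
    [0,0,0],
    [0,0,0],
    [0,0,0],
  ],
  fingers=[1,1,1,1,1],
)

```text
clock: 10.2
position: [0.5833, 0.0153, 0.0438]
ee_rot: [[0.0, 0.997, -0.082], [-0.0, -0.082, -0.997], [-1.0, 0.0, 0.0]]
force: [-0.8, -0.5, -0.8]
width: 0.998
```

Emit:
drive_tool(
  dp=[
    [0,0.004,0],
    [0,0.004,0],
    [0.001,0.004,0],
    [0,0.004,0],
    [0.001,0.004,0],
  ],
  rotation=[
    [0,0,0],
    [0,0,0],
    [0,0,0],
    [0,0,0],
    [0,0,0],
  ],
  fingers=[1,1,1,1,1],
)

```text
clock: 10.82
position: [0.5853, 0.0353, 0.0436]
ee_rot: [[-0.0, 0.997, -0.082], [-0.0, -0.082, -0.997], [-1.0, -0.0, 0.0]]
force: [0.0, -0.5, 0.7]
width: 1.0
```

Emit:
drive_tool(
  dp=[
    [0,0.004,0],
    [0,0.004,0],
    [0.001,0.004,0],
    [0,0.004,0],
    [0,0.004,0],
  ],
  rotation=[
    [0,0,0],
    [0,0,0],
    [0,0,0],
    [0,0,0],
    [0,0,0],
  ],
  fingers=[1,1,1,1,1],
)

```text
clock: 11.45
position: [0.5863, 0.0553, 0.0436]
ee_rot: [[-0.0, 0.997, -0.082], [0.0, -0.082, -0.997], [-1.0, -0.0, -0.0]]
force: [-0.8, 0.4, 0.7]
width: 0.996
```

Emit:
drive_tool(
  dp=[
    [0.001,0.004,0],
    [0,0.003,0],
    [0,0.002,0],
    [0,0.002,0],
    [0,0.001,0],
  ],
  rotation=[
    [0,0,0],
    [0,0,0],
    [0,0,0],
    [0,0,0],
    [0,0,0],
  ],
  fingers=[1,1,1,1,1],
)

```text
clock: 12.08
position: [0.5873, 0.0672, 0.0436]
ee_rot: [[-0.0, 0.997, -0.082], [-0.0, -0.082, -0.997], [-1.0, -0.0, 0.0]]
force: [0.0, -0.1, 0.1]
width: 0.997
```

Emit:
drive_tool(
  dp=[
    [0,0.001,0],
    [0,0.001,0],
    [0,0.001,0],
    [0,0,0],
  ],
  rotation=[
    [0,0,0],
    [0,0,0],
    [0,0,0],
    [0,0,0],
  ],
  fingers=[1,1,1,1],
)

```text
clock: 12.58
position: [0.5873, 0.0702, 0.0436]
ee_rot: [[-0.0, 0.997, -0.082], [0.0, -0.082, -0.997], [-1.0, -0.0, -0.0]]
force: [0.5, 0.2, -0.3]
width: 0.999
```

Emit:
drive_tool(
  dp=[
    [0,-0.006,0],
    [0,-0.006,0.02],
    [0,0,0.05],
    [0,0.02,0.06],
    [0,0.05,0.06],
  ],
  rotation=[
    [0,0,0],
    [0,0,0],
    [0,0,0],
    [0,0,0],
    [0,0,0],
  ],
  fingers=[1,1,1,1,1],
)

```text
clock: 13.2
position: [0.5881, 0.1168, 0.2256]
ee_rot: [[0.004, 0.996, -0.085], [-0.0, -0.085, -0.996], [-1.0, 0.004, -0.0]]
force: [0.9, -0.4, 0.2]
width: 1.0
```

Emit:
drive_tool(
  dp=[
    [0,0.03,0],
    [0,0,0],
    [0,0,0],
    [0,0,0],
  ],
  rotation=[
    [0,0,0],
    [0,0,0],
    [0,0,0],
    [0,0,0],
  ],
  fingers=[1,1,1,1],
)

```text
clock: 13.7
position: [0.5871, 0.1467, 0.2205]
ee_rot: [[-0.001, 0.997, -0.083], [-0.0, -0.083, -0.997], [-1.0, -0.001, 0.001]]
force: [-0.4, 0.1, -0.5]
width: 1.002
```

```bash
sed -i "s/'L' if w\[1\]>0/'L' if w[1]>0/" wr.py; python3 look.py d | head -1; python3 wr.py w_d
```

```text
13.7 [0.5871 0.1467 0.2205] [-0.4  0.1 -0.5]
panel z 0.021664745368966065
w_d L y@.585 0.0927 slope -0.0596 sd 0.23mm n43
```

View pics/w_d.png

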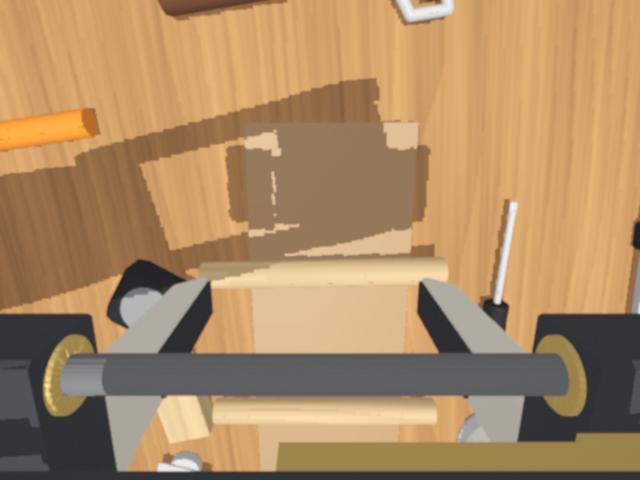

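The left dowel is near its line (row 270, y=0.0927), but it kept its own skew: slope -0.060 against about -0.082. A push from one side only rolls it. To yaw it I will straddle it obliquely with the open fingertips, one on each side near opposite ends, centred on the line, and turn the gripper clockwise so the two tips act as a light couple.

Emit:
drive_tool(
  dp=[
    [0,-0.013,0],
    [0,-0.013,0],
    [-0.001,-0.013,0],
    [0,-0.013,0],
    [0,0,0],
  ],
  rotation=[
    [0,0,0.175],
    [0,0,0.175],
    [0,0,0.175],
    [0,0,0.175],
    [0,0,0],
  ],
  fingers=[1,1,1,1,1],
)

```text
clock: 14.42
position: [0.5862, 0.0946, 0.2207]
ee_rot: [[-0.0, 0.817, 0.577], [-0.0, 0.577, -0.817], [-1.0, -0.001, -0.0]]
force: [-0.6, 0.3, -0.1]
width: 1.002
```

Emit:
drive_tool(
  dp=[
    [0,0,0],
    [0,0,-0.05],
    [0,0,-0.05],
    [0,0,-0.03],
    [0,0,0],
  ],
  rotation=[
    [0,0,0],
    [0,0,0],
    [0,0,0],
    [0,0,0],
    [0,0,0],
  ],
  fingers=[1,1,1,1,1],
)

```text
clock: 15.05
position: [0.5837, 0.0962, 0.0877]
ee_rot: [[-0.006, 0.816, 0.578], [-0.0, 0.578, -0.816], [-1.0, -0.005, -0.003]]
force: [0.1, 0.2, 0.1]
width: 1.004
```

```bash
python3 look.py e | head -1
```

```text
15.05 [0.5837 0.0962 0.0877] [0.1 0.2 0.1]
```

View pics/w_e.png

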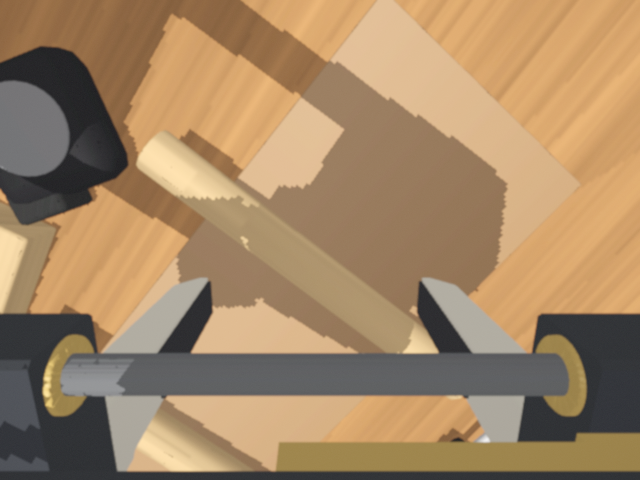

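The view shows the dowel running diagonally from (155,155) to (430,345). The left (-x) tip is on its -y side and the right (+x) tip beyond its +y side, as intended. I descend the rest of the way and turn slowly clockwise.

Emit:
drive_tool(
  dp=[
    [0,0,-0.03],
    [0,0,-0.016],
    [0,0,0],
    [0,0,0],
    [0,0,0],
  ],
  rotation=[
    [0,0,0],
    [0,0,0],
    [0,0,-0.04],
    [0,0,-0.04],
    [0,0,-0.04],
  ],
  fingers=[1,1,1,1,1],
)

```text
clock: 15.78
position: [0.5873, 0.096, 0.0464]
ee_rot: [[0.002, 0.879, 0.476], [0.0, 0.476, -0.879], [-1.0, 0.002, 0.001]]
force: [-1.5, -0.6, 0.1]
width: 1.003
```

Emit:
drive_tool(
  dp=[
    [0,0,0],
    [0,0,0],
    [0,0,0],
    [0,0,0],
    [0,0,0],
  ],
  rotation=[
    [0,0,-0.03],
    [0,0,-0.03],
    [0,0,-0.02],
    [0,0,-0.015],
    [0,0,0],
  ],
  fingers=[1,1,1,1,1],
)

```text
clock: 16.4
position: [0.5862, 0.0959, 0.0449]
ee_rot: [[-0.0, 0.92, 0.392], [-0.0, 0.392, -0.92], [-1.0, -0.0, -0.0]]
force: [0.1, 0.6, 0.5]
width: 0.999
```

```bash
python3 look.py f | head -1
python3 - <<'E'
from m import *
im=cv2.imread('pics/w_f.png');z=np.load('pics/w_f.npz');c=vision.get_calibration('wrist')
T=np.eye(4);T[:3,:3]=z['R'];T[:3,3]=z['p'];pose=T@c['tool_from_camera']
P,h=measure(im,z['d'],c,pose)
m=(z['d']>0)&(P[...,2]>.042)&(P[...,2]<.0475)&(P[...,1]<.13)&(P[...,1]>.06)&(P[...,0]<.64)&(P[...,0]>.47)
m[340:]=0
# crest points per x-bin
W=[]
for x in np.arange(.48,.62,.005):
    k=m&(abs(P[...,0]-x)<.0025)
    if k.sum()>20: W.append((x,np.median(P[...,1][k]),int(k.sum())))
W=np.array(W);print(np.round(W,4).tolist());print(fit(W))
E
```

```text
16.4 [0.5862 0.0959 0.0449] [0.1 0.6 0.5]
[[0.48, 0.1018, 209.0], [0.485, 0.1031, 580.0], [0.49, 0.1026, 588.0], [0.495, 0.1024, 583.0], [0.5, 0.1023, 568.0], [0.505, 0.1017, 558.0], [0.51, 0.1015, 566.0], [0.515, 0.101, 541.0], [0.52, 0.1008, 560.0], [0.525, 0.1004, 532.0], [0.53, 0.099, 609.0], [0.535, 0.099, 587.0], [0.54, 0.0979, 620.0], [0.545, 0.098, 610.0], [0.55, 0.099, 515.0], [0.555, 0.0989, 504.0], [0.56, 0.0987, 509.0], [0.565, 0.0981, 494.0], [0.57, 0.0979, 485.0], [0.575, 0.0975, 482.0], [0.58, 0.0974, 488.0], [0.585, 0.0971, 466.0], [0.59, 0.0967, 471.0], [0.595, 0.0963, 464.0], [0.6, 0.0962, 447.0], [0.605, 0.0973, 389.0], [0.61, 0.0979, 326.0], [0.615, 0.0983, 260.0], [0.62, 0.0991, 193.0]]
(np.float64(0.5425000000000001), np.float64(0.09943932561886074), np.float64(-0.05407345872787415), np.float64(0.00030606277632464515), np.int64(21))
```

```bash
cat > cr.py <<'E'
from m import *
from plant import robot
import sys
s=robot.state();im,d=vision.get_image('wrist');c=vision.get_calibration('wrist')
T=np.eye(4);T[:3,:3]=s['ee_rot'];T[:3,3]=s['position'];pose=T@c['tool_from_camera']
P,h=measure(im,d,c,pose)
m=(d>0)&(P[...,2]>.036)&(P[...,2]<.0475)&(P[...,1]<.125)&(P[...,1]>.07);m[340:]=0
W=[]
for x in np.r_[np.arange(.485,.53,.0025),np.arange(.55,.6,.0025)]:
    k=m&(abs(P[...,0]-x)<.00125)
    if k.sum()>20: W.append((x,(np.percentile(P[...,1][k],3)+np.percentile(P[...,1][k],97))/2))
xm,a,b,sd,n=fit(np.array(W));print(s['clock'],'tool ang %.4f'%np.arctan2(s['ee_rot'][1][1],s['ee_rot'][0][1]),np.round(s['position'],4),'y@.585 %.4f slope %.4f sd %.2f n %d'%(a+b*(.585-xm),b,sd*1e3,n),np.round(s['force'],1),np.round(s['moment'],2))
E
python3 cr.py
```

```text
16.5 tool ang 0.4033 [0.5862 0.0959 0.0449] y@.585 0.0964 slope -0.0593 sd 0.13 n 37 [0.1 0.6 1.2] [ 0.01 -0.12 -0.01]
```

Emit:
drive_tool(
  dp=[
    [0,0,0],
    [0,-0.001,0],
    [0,0,0],
  ],
  rotation=[
    [0,0,-0.015],
    [0,0,-0.015],
    [0,0,0],
  ],
  fingers=[1,1,1],
)

```text
clock: 16.92
position: [0.5863, 0.0948, 0.045]
ee_rot: [[0.0, 0.931, 0.364], [0.0, 0.364, -0.931], [-1.0, 0.0, -0.0]]
force: [-0.5, 0.5, -0.1]
width: 0.999
```

```bash
python3 cr.py
```

```text
16.925 tool ang 0.3726 [0.5863 0.0948 0.045 ] y@.585 0.0961 slope -0.0719 sd 0.14 n 37 [-0.5  0.5 -0.1] [ 0.06 -0.14  0.04]
```

Emit:
drive_tool(
  dp=[
    [0,0,0],
    [0,0,0],
    [0,0,0],
  ],
  rotation=[
    [0,0,-0.006],
    [0,0,-0.006],
    [0,0,0],
  ],
  fingers=[1,1,1],
)

```text
clock: 17.35
position: [0.5863, 0.0949, 0.045]
ee_rot: [[0.0, 0.936, 0.353], [-0.0, 0.353, -0.936], [-1.0, 0.0, 0.0]]
force: [-0.6, -0.0, -0.0]
width: 0.999
```

```bash
python3 cr.py
```

```text
17.35 tool ang 0.3609 [0.5863 0.0949 0.045 ] y@.585 0.0962 slope -0.0831 sd 0.13 n 37 [-0.6 -0.  -0. ] [ 0.01 -0.15  0.05]
```

Emit:
drive_tool(
  dp=[
    [0,0,0],
    [0,0,0],
    [0,0,0.04],
    [0,0,0.06],
    [0,0,0.06],
  ],
  rotation=[
    [0,0,0.03],
    [0,0,0.05],
    [0,0,0],
    [0,0,0],
    [0,0,0],
  ],
  fingers=[1,1,1,1,1],
)

```text
clock: 18.02
position: [0.5858, 0.0948, 0.2063]
ee_rot: [[-0.001, 0.904, 0.428], [-0.0, 0.428, -0.904], [-1.0, -0.001, -0.0]]
force: [1.4, 0.4, 0.5]
width: 1.0
```

Emit:
drive_tool(
  dp=[
    [-0.03,0.05,0.01],
    [-0.03,0.05,0.01],
    [-0.03,0.05,0],
    [-0.03,0.05,0],
    [-0.03,0.05,0],
  ],
  rotation=[
    [0,0,0],
    [0,0,0],
    [0,0,0],
    [0,0,0],
    [0,0,0],
  ],
  fingers=[1,1,1,1,1],
)

```text
clock: 18.65
position: [0.4352, 0.3463, 0.2251]
ee_rot: [[0.0, 0.904, 0.428], [0.0, 0.428, -0.904], [-1.0, 0.001, -0.0]]
force: [0.8, 0.6, 0.3]
width: 1.002
```

Emit:
drive_tool(
  dp=[
    [-0.03,0.05,0],
    [-0.03,0.05,0],
    [0,0,0],
  ],
  rotation=[
    [0,0,0],
    [0,0,0],
    [0,0,0],
  ],
  fingers=[1,1,1],
)

```text
clock: 19.02
position: [0.3736, 0.4478, 0.2247]
ee_rot: [[-0.001, 0.902, 0.433], [0.001, 0.433, -0.902], [-1.0, -0.0, -0.001]]
force: [0.7, 1.0, -0.5]
width: 0.998
```

```bash
cat > top.py <<'E'
from m import *
import sys
im,d=vision.get_image('top');c=vision.get_calibration('top');p=c['pose'];n=sys.argv[1]
cv2.imwrite(f'pics/{n}.png',im);cv2.imwrite(f'pics/{n}c.png',cv2.resize(im[120:290,180:500],None,fx=2.4,fy=2.4,interpolation=cv2.INTER_CUBIC))
for tag,I,D in(('before',cv2.imread('pics/top0.png'),np.load('pics/top0.npy')),('now',im,d)):
    P,_=measure(I,D,c,p)
    up=(P[...,2]>.029)&(P[...,2]<.06)&(D>0)&(P[...,0]>.53)&(P[...,0]<.64)
    for k,lo,hi in(('L',.02,.13),('M',-.09,-.02),('R',-.24,-.14)):
        pts=[]
        for r in range(172,232):
            q=np.nonzero(up[r]&(P[r,:,1]>lo)&(P[r,:,1]<hi))[0]
            if 6<=len(q)<16: pts.append(((q.min()+q.max())/2,r))
        if len(pts)<8: print(tag,k,'few');continue
        xm,a,b,sd,N=fit(ray(pts,c,p,.0335));print(tag,k,'y@.585 %.4f slope %.4f sd %.2f n %d'%(a+b*(.585-xm),b,sd*1e3,N))
E
python3 top.py t2
```

```text
before L y@.585 0.0397 slope -0.0565 sd 0.70 n 31
before M y@.585 -0.0553 slope -0.0814 sd 0.76 n 30
before R y@.585 -0.1773 slope -0.0882 sd 0.64 n 35
now L y@.585 0.0936 slope -0.0851 sd 0.58 n 35
now M y@.585 -0.0555 slope -0.0821 sd 0.65 n 33
now R y@.585 -0.2065 slope -0.0842 sd 0.73 n 29
```

View pics/t2c.png

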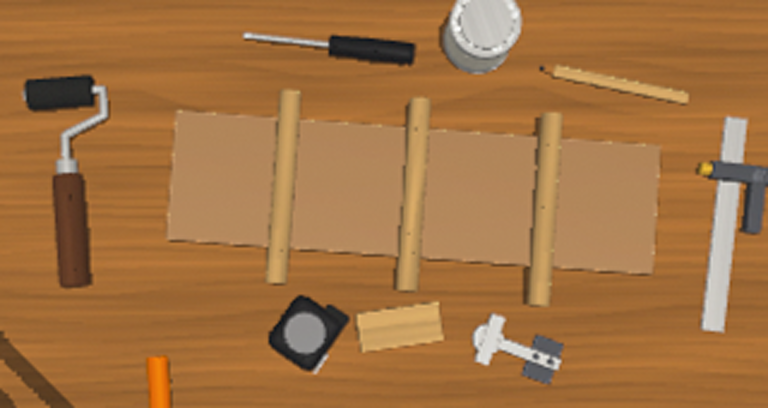

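Both lines are covered in this view, and the tin, tape, offcut and the other bystanders look unmoved. Top view at x=0.585: mid -0.0555, right -0.2065 (line -0.2059), left 0.0936 (line 0.0949). I cross-check the left one with the wrist camera.

Emit:
drive_tool(
  dp=[
    [0.035,-0.05,0],
    [0.035,-0.05,0],
    [0.035,-0.05,0],
    [0.035,-0.05,0],
    [0.035,-0.05,0],
  ],
  rotation=[
    [0,0,-0.13],
    [0,0,-0.13],
    [0,0,-0.13],
    [0,0,-0.14],
    [0,0,0],
  ],
  fingers=[1,1,1,1,1],
)

```text
clock: 19.7
position: [0.5525, 0.1912, 0.2251]
ee_rot: [[0.0, 0.996, -0.092], [-0.0, -0.092, -0.996], [-1.0, 0.001, 0.0]]
force: [0.7, 0.7, 0.0]
width: 0.999
```

Emit:
drive_tool(
  dp=[
    [0.035,-0.05,0.006],
    [0,0,0],
    [0,0,0],
    [0,0,0],
  ],
  rotation=[
    [0,0,0],
    [0,0,0],
    [0,0,0],
    [0,0,0],
  ],
  fingers=[1,1,1,1],
)

```text
clock: 20.2
position: [0.5856, 0.1454, 0.2308]
ee_rot: [[-0.0, 0.996, -0.088], [0.0, -0.088, -0.996], [-1.0, -0.0, -0.0]]
force: [-0.0, 0.5, -0.1]
width: 1.004
```

```bash
python3 look.py g|head -1; python3 wr.py w_d w_g
```

```text
20.2 [0.5856 0.1454 0.2308] [-0.   0.5 -0.1]
panel z 0.021664916523018052
w_d L y@.585 0.0927 slope -0.0596 sd 0.23mm n43
panel z 0.022076514719111068
w_g L y@.585 0.0939 slope -0.0810 sd 0.16mm n46
```

Both cameras put the left dowel 1 to 1.3 mm short and parallel. I give it one slow nudge.

Emit:
drive_tool(
  dp=[
    [0.001,-0.045,0],
    [0,-0.035,0],
    [0,-0.01,0],
    [0,0,-0.05],
    [0,0,-0.05],
  ],
  rotation=[
    [0,0,0.005],
    [0,0,0],
    [0,0,0],
    [0,0,0],
    [0,0,0],
  ],
  fingers=[1,1,1,1,1],
)

```text
clock: 20.92
position: [0.5879, 0.056, 0.1308]
ee_rot: [[0.003, 0.997, -0.083], [0.0, -0.083, -0.997], [-1.0, 0.003, -0.001]]
force: [-0.1, 0.1, 0.0]
width: 1.006
```

Emit:
drive_tool(
  dp=[
    [0,0,-0.05],
    [0,0,-0.036],
    [0,0,0],
    [0,0.004,0],
    [0,0.004,0],
  ],
  rotation=[
    [0,0,0],
    [0,0,0],
    [0,0,0],
    [0,0,0],
    [0,0,0],
  ],
  fingers=[1,1,1,1,1],
)

```text
clock: 21.55
position: [0.5892, 0.0636, 0.0477]
ee_rot: [[0.004, 0.996, -0.084], [0.0, -0.084, -0.997], [-1.0, 0.004, -0.001]]
force: [0.6, 0.4, 0.3]
width: 1.0
```

Emit:
drive_tool(
  dp=[
    [0,0.004,0],
    [0,0.002,0],
    [0,0,0],
  ],
  rotation=[
    [0,0,0],
    [0,0,0],
    [0,0,0],
  ],
  fingers=[1,1,1],
)

```text
clock: 21.92
position: [0.5874, 0.069, 0.0452]
ee_rot: [[0.0, 0.996, -0.084], [0.0, -0.084, -0.996], [-1.0, 0.0, -0.0]]
force: [-0.9, -0.2, -0.8]
width: 1.0
```

Emit:
drive_tool(
  dp=[
    [0,0.001,0],
    [0,0.001,0],
    [0,0.001,0],
    [0,0.001,0],
    [0,0,0],
  ],
  rotation=[
    [0,0,0],
    [0,0,0],
    [0,0,0],
    [0,0,0],
    [0,0,0],
  ],
  fingers=[1,1,1,1,1],
)

```text
clock: 22.55
position: [0.5873, 0.0729, 0.0449]
ee_rot: [[-0.0, 0.996, -0.084], [-0.0, -0.084, -0.996], [-1.0, -0.0, 0.0]]
force: [-0.7, -0.4, -0.6]
width: 0.997
```

Emit:
drive_tool(
  dp=[
    [0,-0.006,0],
    [0,-0.006,0.02],
    [0,0,0.05],
    [0,0.02,0.06],
    [0,0.05,0.056],
  ],
  rotation=[
    [0,0,0],
    [0,0,0],
    [0,0,0],
    [0,0,0],
    [0,0,0],
  ],
  fingers=[1,1,1,1,1],
)

```text
clock: 23.18
position: [0.5883, 0.1211, 0.2256]
ee_rot: [[0.004, 0.996, -0.087], [-0.0, -0.087, -0.996], [-1.0, 0.004, -0.0]]
force: [0.4, -0.4, 0.0]
width: 0.999
```

Emit:
drive_tool(
  dp=[
    [0,0.015,0],
    [0,0,0],
    [0,0,0],
    [0,0,0],
  ],
  rotation=[
    [0,0,0],
    [0,0,0],
    [0,0,0],
    [0,0,0],
  ],
  fingers=[1,1,1,1],
)

```text
clock: 23.68
position: [0.5866, 0.1361, 0.2193]
ee_rot: [[-0.003, 0.996, -0.085], [-0.001, -0.085, -0.996], [-1.0, -0.003, 0.001]]
force: [-0.5, -0.8, 0.7]
width: 1.002
```

```bash
python3 look.py h|head -1; python3 wr.py w_h
```

```text
23.675 [0.5866 0.1361 0.2193] [-0.5 -0.8  0.7]
panel z 0.037859192691300336
w_h L y@.585 0.0946 slope -0.0840 sd 0.00mm n46
```

Emit:
drive_tool(
  dp=[
    [-0.03,0.05,0],
    [-0.03,0.05,0],
    [-0.03,0.05,0],
    [-0.03,0.05,0],
    [-0.03,0.05,0],
  ],
  rotation=[
    [0,0,0.1],
    [0,0,0.1],
    [0,0,0.1],
    [0,0,0.1],
    [0,0,0.1],
  ],
  fingers=[1,1,1,1,1],
)

```text
clock: 24.4
position: [0.4363, 0.3883, 0.2206]
ee_rot: [[-0.0, 0.914, 0.406], [-0.0, 0.406, -0.914], [-1.0, -0.0, 0.0]]
force: [0.3, -0.4, -0.3]
width: 0.998
```

Emit:
drive_tool(
  dp=[
    [-0.03,0.03,0],
    [-0.03,0.03,0],
    [0,0,0],
    [0,0,0],
  ],
  rotation=[
    [0,0,0],
    [0,0,0],
    [0,0,0],
    [0,0,0],
  ],
  fingers=[1,1,1,1],
)

```text
clock: 24.9
position: [0.3777, 0.4467, 0.2206]
ee_rot: [[0.0, 0.915, 0.404], [-0.001, 0.404, -0.915], [-1.0, -0.0, 0.001]]
force: [0.1, -0.3, 0.1]
width: 1.003
```

```bash
python3 top.py t3|grep now
python3 - <<'E'
import cv2,numpy as np
a=cv2.imread('pics/top0.png');b=cv2.imread('pics/t3.png')
d=cv2.absdiff(a,b).max(2)>40
d=cv2.morphologyEx(d.astype('uint8'),cv2.MORPH_OPEN,np.ones((2,2)))
n,_,s,_=cv2.connectedComponentsWithStats(d[120:290,180:540]);print([(x+180,y+120,w,h,ar) for x,y,w,h,ar in s[1:].tolist() if ar>5])
E
```

```text
now L y@.585 0.0937 slope -0.0854 sd 0.71 n 37
now M y@.585 -0.0553 slope -0.0806 sd 0.71 n 38
now R y@.585 -0.2067 slope -0.0926 sd 0.61 n 32
[(293, 159, 12, 81, 221), (318, 160, 5, 12, 52), (398, 167, 9, 11, 66), (411, 168, 2, 3, 6), (393, 170, 3, 11, 29), (408, 173, 6, 23, 54), (404, 183, 2, 7, 14), (393, 190, 2, 4, 8), (407, 197, 2, 14, 28), (403, 200, 2, 7, 14), (403, 212, 6, 36, 116), (391, 216, 2, 6, 12), (402, 216, 2, 5, 10), (314, 225, 5, 15, 59), (392, 231, 10, 17, 121), (388, 232, 3, 16, 33), (180, 256, 32, 34, 300), (180, 279, 8, 11, 46), (501, 283, 25, 7, 109)]
```

```bash
python3 -c "
from plant import job
print(job.job_done())"
```

```text
the job is handed in; nothing more can be done
None
```

I rolled both dowels onto their pencil lines with the open fingertips and handed the job in at about 25 s, with the arm clear of everything.

- **Right dowel:** two slow pushes towards -y.
- **Left dowel:** one push towards +y, then a light two-finger twist to take out its 0.025 rad skew, then a 1 mm nudge.

Last checks, as y at x = 0.585 (lines at +0.0949 and -0.2059, slope about -0.082):

| Dowel | Top camera, last | Wrist camera, last | Off its line |
|---|---|---|---|
| Left | 0.0937, slope -0.085 | 0.0946, slope -0.084 | 0.3 to 1.2 mm short |
| Right | -0.2067, slope -0.093 | -0.2063, slope -0.087 | 0.4 to 0.8 mm over |
| Middle | -0.0553, slope -0.081 | -0.0542, slope -0.082 (taken before the left push) | still on its line |

- **Disagreements:** the cameras differ by about 1 mm on the left dowel. The top camera's slope for the right dowel changed between shots with nothing touching it (-0.084, then -0.093), so that reading is noisy. The right dowel may be 2 to 5 mrad off parallel, possibly more if the last reading is right.
- **Everything else:** before and after top pictures changed only at the left and right dowels and in the arm's own shadow. The dowel ends still overhang, and the bystanders are where they were.

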